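# Lock the orange sieve into the coffee sifter

### The job

Hang the sieve with the orange grip in the drum of the coffee sifter, its two lugs resting on the drum's rim beside the black hooks, then twist it clockwise (seen from above) under the hooks until both lugs drop into the notches, and let go. Leave the blue sieve where it is.

Things in the scene. Friction and masses are not known exactly. Their poses are not given: they have to be found in the camera images.
- sieve_orange: Sieve to fit: loose steel cup, 100 mm across, 40 tall, ~0.25 kg. Origin: centre of underside, z up. Two orange lugs stick out along +x and -x to 76 mm from the centre, 14 wide, 10 tall, undersides at z 25 mm. Orange grip bar over the middle: 60 mm long along x (in line with the lugs), 16 wide along y, z 69 to 91; pinch it across y from above, nothing beside or under it. Same after a half turn.
- sieve_blue: Another loose sieve on the counter, exactly the same shape, size, origin and axes as the orange one, but with blue lugs and a blue grip bar. Not wanted here: leave it alone.
- sifter: Fixed coffee sifter: grey 170 mm square base, 70 tall, under an open aluminium drum, radius 60 inside, 74 outside, floor at z 76, rim at z 120. Origin: centre of underside, z up on the drum's axis. Two notches in the rim, each under a black hook, at its +x and -x axes. Locked, the sieve's lugs lie along this x axis (either way round), its origin 83 mm above this origin. Same after a half turn.
- notch (a point): Middle of the floor of the +x notch (67 mm from the drum's axis, z 108, 12 mm below the rim, 34 wide). The black hook over it: roof z 138 to 144, 61 to 77 mm from the axis, ends 17 mm counter-clockwise of here, with a post on the clockwise side as stop. So lower the sieve with its lugs 30 to 60 degrees counter-clockwise of the x axis (from above), lugs on or just over the rim, then turn.
Not all that is in view belongs to the job. Leave any purple or yellow look-alike of the sieve_orange alone.

How it is judged:
By the outcome, as a careful person would: the job done as asked, in the order asked, and still so for the second after the job is handed in, with the robot touching nothing.
It also fails if it takes over 38 s, if anything falls off the work surface, if the arm or the gripper's body presses on something with over 40 N, if the wrist force passes 120 N, or if a joint passes its speed limit or range.

### The arm

A 6-joint arm with a two-finger parallel gripper is mounted at the origin on the work surface. World frame = base frame: x ahead of the robot, y to its left, z up, the work surface at z = 0. Lengths are in mm, angles in rad, forces in N, time in s.
With the tool pointing down it reaches from about 350 to 925 mm from the base axis. Payload 6.4 kg.
Tool frame: the origin (TCP) lies on the mounting face of the last link; the fingertips stand 199 mm ahead of it and the grasp point (between the pads) lies 180 mm ahead of it; z points along the fingers, y is the line along which they close (so a half turn about z gives the same grasp; the last joint's range is limited). The gripper opens to 94 mm and grips with 3 to 60 N. Pads are 16 mm wide; open, the fingers measure 119 mm over their backs; the gripper's body (75 mm by 177 mm) begins 78 mm behind the grasp point.
Start: joints at [-1.462, 0.245, 1.558, -0, 1.339, -0.174], TCP at [181.384, -624.192, 404.655] pointing down, gripper open.
Joint ranges: [-3.13, 3.13], [-1.02, 2.26], [0.13, 2.54], [-0.95, 4.09], [0.21, 2.88], [-2.74, 2.74]. Speed limits (rad/s): [2.57, 2.57, 3.14, 3.14, 3.14, 3.14].

### API

Orientations are given as a rotation vector (axis times angle).
In Python, from plant import arm, grab_frame gives the robot as it stands.
- The arm moves only by the tool drive_tool, never from a script. Its argument "targets" is a list of rows, each an object with "linear": the shift along the tool's x, y, z in m, a list of three; "twist": the turn about the tool's z in degrees; "grip": the closure in counts, from 0 (fully open) to 255 (shut). A call has 1 to 12 rows; each row is the pose to reach, as a shift and turn from the pose commanded when the call began, along the tool's axes at that moment; what a row does not reach only later rows make up. A row lasts 1/10 s, in which the tool goes at most 50 mm and 8.59 degrees, less where a joint would pass 70% of its speed; a pose out of reach is approached as far as the arm can. A call with a gripper value outside its range is refused whole. The fingers move at their own pace and stop on an object; the grip force is fixed at half the most. Time passes only in rows, so rows that repeat a pose let the fingers close. It gives the time, the measured TCP pose, the force, the opening and the grip force at its end, in the units of the state.
- arm.read_state(): the state, without advancing time (a new reading comes with each control period).
- grab_frame(name): name is "scene" or "top" or "wrist"; returns a dict with "frame" (384x512x3 uint8, blue, green, red), "depth" (384x512 float32, mm along the optical axis (not along the pixel's ray), 0 where there is no reading), "mtx" (3x3 intrinsics, pixels), "world_from_camera" (4x4, takes a point from camera to world coordinates); the wrist camera has in their place "mount" (4x4, takes a point from camera to tool coordinates, whose origin is the TCP and whose axes are the flange's). Camera axes: x right, y up, looking along -z (the intrinsics and any distortion apply to the point x, -y, -z); pixel columns grow to the right and rows downward; lengths in mm; the calibration is good to about 2 mm. The wrist camera is an equidistant fisheye: a pixel r from the principal point sees the ray r / f radians off the axis. A picture is of the moment at which its call begins: read the wrist's pose just before it.
- arm.close_job(): hands the job in; it is judged then, once.
The state is a dict: "clock": time; "joint_pos": joint angles; "joint_velocities": joint speeds; "effort": joint torques, N m; "ee_pos": TCP position; "eef_rot": TCP orientation; "ft_force": force on the tool from outside, world axes, zero at the start; "ft_torque": the same for the moment, N m; "finger_gap": finger opening in mm; "grip_force": force on a finger pad.
Only numpy, scipy, OpenCV 4.12 (cv2) and the standard library are available. Lean on these libraries where they do the work, as an engineer would, in place of code of your own. Each camera call takes 0.05 s, during which the arm holds its last target. There are 200 camera calls.

## Working session

There is one attempt and no reset: what is moved stays moved. The work goes in short steps, Python scripts to look and compute and a tool call to move; the robot and the scene stay as the last step left them, time stands still between calls to the robot, and variables do not carry over. Pictures are saved under pics/ and viewed, at most 10 in all, crops included, and the job is handed in when it is done.

Besides the shell and the picture viewer there is one more tool, called after "Emit:" by a JSON object that holds its "name" and its "arguments". drive_tool: Moves the arm, as the interface text tells. Its arguments: {"type":"object","properties":{"targets":{"type":"array","items":{"type":"object","properties":{"linear":{"type":"array","items":{"type":"number"}},"twist":{"type":"number"},"grip":{"type":"number"}}}}},"required":["targets"]}

```bash
mkdir -p pics; cat > h.py <<'E'
import numpy as np, cv2, pickle
from plant import arm, grab_frame
def grab(n):
    s=arm.read_state(); d=grab_frame(n); d['state']=s; pickle.dump(d,open(n+'.pkl','wb')); return d
def cloud(d):
    D=d['depth'];K=d['mtx'];v,u=np.mgrid[:D.shape[0],:D.shape[1]]
    x=(u-K[0,2])/K[0,0]*D; y=(v-K[1,2])/K[1,1]*D
    P=np.stack([x,-y,-D,np.ones_like(D)],-1)@d['world_from_camera'].T
    P=P[...,:3]; P[D==0]=np.nan; return P
E
python3 - <<'E'
from h import *
a=grab('scene');b=grab('top')
cv2.imwrite('pics/a.png',a['frame']);cv2.imwrite('pics/b.png',cv2.resize(b['frame'],None,fx=1.5,fy=1.5))
s=b['state'];print(s['clock'],s['ee_pos'],s['eef_rot'],s['finger_gap'],b['world_from_camera'],[k for k in b])
E
```

```text
0.05 [ 181.35834436 -623.96850526  403.57228487] [-3.10839085e+00 -4.42531985e-01 -8.32855672e-05] 93.89741061901624 [[ 1.59472392e-02  9.98132587e-01 -5.89663045e-02  3.62527751e+02]
 [-9.99795076e-01  1.66537188e-02  1.15090836e-02 -1.25058187e+01]
 [ 1.24695997e-02  5.87706828e-02  9.98193626e-01  9.53350556e+02]
 [ 0.00000000e+00  0.00000000e+00  0.00000000e+00  1.00000000e+00]] ['frame', 'depth', 'mtx', 'world_from_camera', 'state']
```

View pics/a.png

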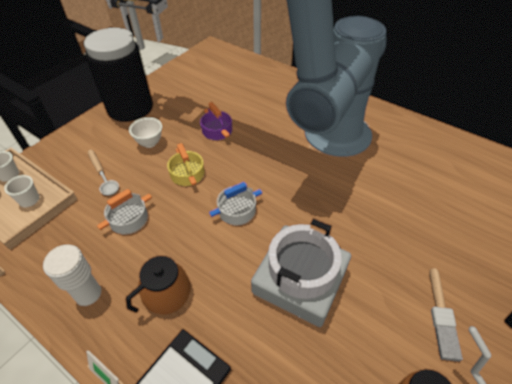

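View pics/b.png

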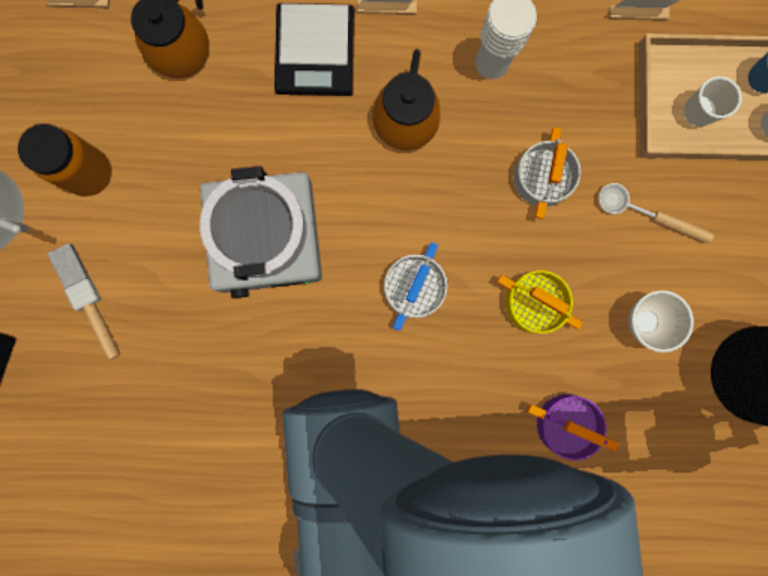

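The top view (1.5x enlarged) shows the orange sieve at (549,172) with its lugs at (555,134) and (541,211). The drum is at (253,224) with hooks at (247,174) and (249,270), and the blue sieve is at (416,286).

```bash
cat > m.py <<'E'
from h import *
for n in ['top','scene']:
    d=pickle.load(open(n+'.pkl','rb'));P=cloud(d);F=d['frame'];hsv=cv2.cvtColor(F,cv2.COLOR_BGR2HSV)
    v,u=np.mgrid[:384,:512]
    c=(365,115) if n=='top' else (127,213)
    near=np.hypot(u-c[0],v-c[1])<36
    o=(hsv[...,0]<18)&(hsv[...,1]>200)&(hsv[...,2]>120)&near
    q=P[o]; q=q[np.isfinite(q[:,2])]
    bar=q[(q[:,2]>84)]; lug=q[(q[:,2]>28)&(q[:,2]<42)]
    def rect(p): 
        r=cv2.minAreaRect(p[:,:2].astype(np.float32)); return r
    print(n,'bar',len(bar),np.median(bar[:,2]),rect(bar),'mean',bar.mean(0))
    c0=rect(bar)[0]
    m=lug[:,0]>c0[0]
    print('lugs',m.sum(),(~m).sum(),lug[m].mean(0),lug[~m].mean(0),rect(lug))
    c=(168,149) if n=='top' else (303,262)
    near=np.hypot(u-c[0],v-c[1])<62
    q=P[near];z=q[:,2]
    rim=q[(z>117)&(z<123)]
    A=np.c_[2*rim[:,:2],np.ones(len(rim))];s=np.linalg.lstsq(A,(rim[:,:2]**2).sum(1),rcond=None)[0]
    print('rim fit',s[:2],np.sqrt(s[2]+s[0]**2+s[1]**2),len(rim),'minarea',cv2.minEnclosingCircle(rim[:,:2].astype(np.float32)))
    hk=q[(z>139)&(z<149)]; ctr=s[:2]; 
    m=hk[:,0]>ctr[0]
    for k in (hk[m],hk[~m]): print('hook',len(k),k.mean(0),rect(k))
    base=q[(z>62)&(z<73)];ok=np.hypot(*(base[:,:2]-ctr).T)>76; print('base',rect(base[ok]))
E
python3 m.py
```

```text
top bar 61 88.94159718135893 ((624.8099975585938, -285.0517272949219), (15.454263687133789, 59.22990417480469), 77.76456451416016) mean [ 623.25582535 -282.14223412   88.85037631]
lugs 18 20 [ 689.50059451 -294.80224354   33.31939609] [ 561.63900761 -270.49257854   33.39089829] ((624.4334106445312, -285.6908264160156), (14.44675350189209, 151.3748779296875), 79.04769897460938)
rim fit [515.2386533  172.96226883] 67.4253171857028 973 minarea ((515.126220703125, 172.4454803466797), 80.88033294677734)
hook 167 [584.18184706 176.76521926 143.53648141] ((584.2498779296875, 176.92147827148438), (16.682416915893555, 44.0494384765625), 6.6842169761657715)
hook 166 [446.23314959 168.5952526  143.45239925] ((446.5251159667969, 168.9712677001953), (16.383655548095703, 44.53010177612305), 8.452563285827637)
base ((515.71923828125, 172.9350128173828), (169.9563751220703, 169.83409118652344), 7.613693714141846)
scene bar 0 nan ((0.0, 0.0), (0.0, 0.0), 0.0) mean [nan nan nan]
lugs 0 0 [nan nan nan] [nan nan nan] ((0.0, 0.0), (0.0, 0.0), 0.0)
rim fit [514.33582931 173.85830268] 67.58134808443751 1029 minarea ((513.8971557617188, 174.01895141601562), 80.38934326171875)
hook 201 [583.41072054 178.07640879 143.82512946] ((583.032470703125, 177.94203186035156), (17.70606803894043, 44.181427001953125), 4.931262016296387)
hook 155 [445.61183144 170.19958193 143.92341482] ((444.9533386230469, 169.6666259765625), (17.999290466308594, 43.271785736083984), 7.564268112182617)
base ((514.7138671875, 173.79212951660156), (169.07704162597656, 169.90530395507812), 7.560296535491943)
  return _methods._mean(a, axis=axis, dtype=dtype,
  ret = ret.dtype.type(ret / rcount)
m.py:12: RuntimeWarning: Mean of empty slice.
  print(n,'bar',len(bar),np.median(bar[:,2]),rect(bar),'mean',bar.mean(0))
  ret = um.true_divide(
m.py:15: RuntimeWarning: Mean of empty slice.
  print('lugs',m.sum(),(~m).sum(),lug[m].mean(0),lug[~m].mean(0),rect(lug))
```

Emit:
{"name": "drive_tool", "arguments": {"targets": [{"linear": [0,0,-0.05],"twist": 0,"grip": 0},{"linear": [0,0,-0.1],"twist": 0,"grip": 0},{"linear": [0.02,-0.01,-0.12],"twist": 3,"grip": 0},{"linear": [0.52,-0.2,-0.12],"twist": 27,"grip": 0},{"linear": [0.52,-0.2,-0.12],"twist": 27,"grip": 0},{"linear": [0.52,-0.2,-0.12],"twist": 27,"grip": 0},{"linear": [0.52,-0.2,-0.12],"twist": 27,"grip": 0},{"linear": [0.52,-0.2,-0.12],"twist": 27,"grip": 0},{"linear": [0.52,-0.2,-0.12],"twist": 27,"grip": 0},{"linear": [0.52,-0.2,-0.12],"twist": 27,"grip": 0},{"linear": [0.52,-0.2,-0.12],"twist": 27,"grip": 0},{"linear": [0.52,-0.2,-0.12],"twist": 27,"grip": 0}]}}

```text
clock: 1.3
ee_pos: [557.3, -337.5, 524.2]
eef_rot: [-3.127, 0.295, 0.001]
ft_force: [0.7, -0.4, 0.6]
finger_gap: 93.8
grip_force: 0.0
```

```bash
python3 -c "
from h import *
go(624.6,-285.3,360,-11)"
```

```text
pos [ 557.3 -337.5  524.2] yaw -10.79 tilt [-6.e-04  4.e-04 -1.e+00] shift mm [ 56.5 -63.8 164.2] twist 0.21 clock 1.3 F [ 0.7 -0.4  0.6] gap 93.79865201177591
```

Emit:
{"name": "drive_tool", "arguments": {"targets": [{"linear": [0.0565,-0.064,0.0],"twist": 0,"grip": 0},{"linear": [0.0565,-0.064,0.05],"twist": 0,"grip": 0},{"linear": [0.0565,-0.064,0.1],"twist": 0,"grip": 0},{"linear": [0.0565,-0.064,0.13],"twist": 0,"grip": 0},{"linear": [0.0565,-0.064,0.16],"twist": 0,"grip": 0},{"linear": [0.0565,-0.064,0.16],"twist": 0,"grip": 0},{"linear": [0.0565,-0.064,0.16],"twist": 0,"grip": 0}]}}

```text
clock: 2.0
ee_pos: [623.4, -286.9, 364.8]
eef_rot: [-3.127, 0.296, 0.001]
ft_force: [-0.1, 0.2, 0.1]
finger_gap: 94.1
grip_force: 0.0
```

```bash
python3 - <<'E'
from h import *
go(624.6,-285.3,360,-11)
w=grab('wrist');cv2.imwrite('pics/w.png',w['frame']);print(w['mtx'],w['mount'])
b=grab('top');cv2.imwrite('pics/b2.png',cv2.resize(b['frame'][60:200,290:430],None,fx=4,fy=4))
E
```

```text
pos [ 623.4 -286.9  364.8] yaw -10.80 tilt [-5.e-04  3.e-04 -1.e+00] shift mm [ 0.8 -1.8  4.8] twist 0.2 clock 2.0 F [-0.1  0.2  0.1] gap 94.0675218625667
[[297.31863964   0.         253.03815443]
 [  0.         297.31863964 186.74476675]
 [  0.           0.           1.        ]] [[ 1.13321067e-04  9.58518568e-01  2.85030071e-01  8.34866241e+01]
 [ 9.99999870e-01  3.28604572e-05 -5.08081165e-04 -2.20315769e-01]
 [-4.96371449e-04  2.85030092e-01 -9.58518440e-01  1.94394207e+01]
 [ 0.00000000e+00  0.00000000e+00  0.00000000e+00  1.00000000e+00]]
```

View pics/w.png

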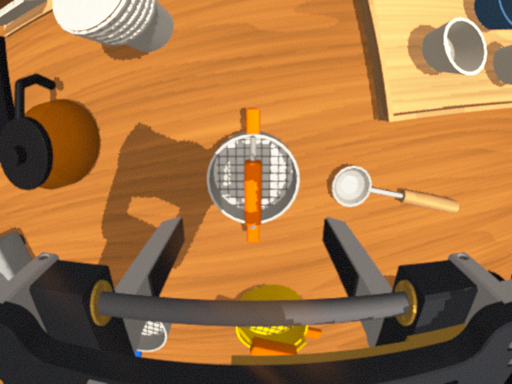

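The wrist view shows the orange bar vertical at column 253 (rows 160–225), midway between the fingers at columns 182 and 325. The lug ends are at (253,109) and (253,242), so the tool is aligned with the sieve.

```bash
python3 - <<'E'
from h import *
d=pickle.load(open('wrist.pkl','rb'));s=d['state'];K=d['mtx'];T=d['mount']
M=R.from_rotvec(s['eef_rot']).as_matrix()
def tool(u,v,z):
    p=np.array([u-K[0,2],v-K[1,2]]);r=np.hypot(*p);th=r/K[0,0]
    ray=np.r_[p/r*np.sin(th),np.cos(th)]*[1,-1,-1]
    D=T[:3,:3]@ray; t=(s['ee_pos'][2]-z-T[2,3])/D[2]
    return T[:3,3]+t*D
hsv=cv2.cvtColor(d['frame'],cv2.COLOR_BGR2HSV)
o=(hsv[...,0]<16)&(hsv[...,1]>225)&(hsv[...,2]>170)
o[:,:240]=0;o[:,268:]=0;o[:95]=0;o[250:]=0
rows=np.where(o.any(1))[0];print(rows.min(),rows.max())
a=tool(253,rows.min()-.5,35);b=tool(254,rows.max()+.5,35);print(a,b,(a+b)/2,np.linalg.norm(a-b))
E
```

```text
108 242
[ 7.64998598e+01 -1.04829933e-01  3.29821953e+02] [-76.74947923   1.07532185 329.82195304] [-1.24809737e-01  4.85245957e-01  3.29821953e+02] 153.25388301331733
```

Emit:
{"name": "drive_tool", "arguments": {"targets": [{"linear": [0,0,0.04],"twist": 0,"grip": 0},{"linear": [0,0,0.08],"twist": 0,"grip": 0},{"linear": [0,0,0.105],"twist": 0,"grip": 0},{"linear": [0,0,0.105],"twist": 0,"grip": 0},{"linear": [0,0,0.105],"twist": 0,"grip": 255},{"linear": [0,0,0.105],"twist": 0,"grip": 255},{"linear": [0,0,0.105],"twist": 0,"grip": 255},{"linear": [0,0,0.105],"twist": 0,"grip": 255},{"linear": [0,0,0.105],"twist": 0,"grip": 255},{"linear": [0,0,0.105],"twist": 0,"grip": 255},{"linear": [0,0,0.105],"twist": 0,"grip": 255},{"linear": [0,0,0.105],"twist": 0,"grip": 255}]}}

```text
clock: 3.3
ee_pos: [623.4, -286.8, 259.6]
eef_rot: [-3.128, 0.296, 0.0]
ft_force: [-0.3, 0.2, 0.1]
finger_gap: 33.3
grip_force: 0.0
```

```bash
python3 -c "
from h import *
go(623.4,-286.9,260,-11)"
```

```text
pos [ 623.4 -286.8  259.6] yaw -10.80 tilt [-1.e-04  1.e-04 -1.e+00] shift mm [ 0.1  0.1 -0.4] twist 0.2 clock 3.3 F [-0.3  0.2  0.1] gap 33.32640937881915
```

Emit:
{"name": "drive_tool", "arguments": {"targets": [{"linear": [0,0,0],"twist": 0,"grip": 255},{"linear": [0,0,0],"twist": 0,"grip": 255},{"linear": [0,0,0],"twist": 0,"grip": 255},{"linear": [0,0,0],"twist": 0,"grip": 255},{"linear": [0,0,0],"twist": 0,"grip": 255},{"linear": [0,0,0],"twist": 0,"grip": 255},{"linear": [0,0,-0.02],"twist": 0,"grip": 255},{"linear": [0,0,-0.05],"twist": 0,"grip": 255},{"linear": [0,0,-0.09],"twist": 0,"grip": 255},{"linear": [0,0,-0.13],"twist": 0,"grip": 255},{"linear": [0,0,-0.17],"twist": 0,"grip": 255},{"linear": [0,0,-0.17],"twist": 0,"grip": 255}]}}

```text
clock: 4.5
ee_pos: [624.1, -287.3, 437.1]
eef_rot: [3.122, -0.295, 0.017]
ft_force: [0.9, 0.1, -2.2]
finger_gap: 15.6
grip_force: 30.0
```

```bash
python3 -c "
from h import *
go(514.9,173.3,430,52.5)"
```

```text
pos [ 624.1 -287.3  437.1] yaw -10.79 tilt [ 0.0102 -0.0071 -0.9999] shift mm [-193.6 -432.     2.7] twist -63.29 clock 4.5 F [ 0.9  0.1 -2.2] gap 15.63682372405244
```

Emit:
{"name": "drive_tool", "arguments": {"targets": [{"linear": [-0.008,-0.018,0],"twist": -3,"grip": 255},{"linear": [-0.025,-0.055,0],"twist": -8,"grip": 255},{"linear": [-0.045,-0.1,0],"twist": -15,"grip": 255},{"linear": [-0.065,-0.145,0],"twist": -21,"grip": 255},{"linear": [-0.085,-0.19,0],"twist": -28,"grip": 255},{"linear": [-0.105,-0.235,0],"twist": -35,"grip": 255},{"linear": [-0.125,-0.28,0],"twist": -41,"grip": 255},{"linear": [-0.145,-0.325,0],"twist": -48,"grip": 255},{"linear": [-0.165,-0.37,0],"twist": -54,"grip": 255},{"linear": [-0.182,-0.407,0],"twist": -60,"grip": 255},{"linear": [-0.193,-0.432,0],"twist": -63,"grip": 255},{"linear": [-0.193,-0.432,0],"twist": -63,"grip": 255}]}}

```text
clock: 5.7
ee_pos: [513.2, 176.3, 427.1]
eef_rot: [-2.816, -1.388, 0.006]
ft_force: [0.2, -0.0, -2.8]
finger_gap: 16.0
grip_force: 30.0
```

Emit:
{"name": "drive_tool", "arguments": {"targets": [{"linear": [0,0,0],"twist": 0,"grip": 255},{"linear": [0,0,0],"twist": 0,"grip": 255},{"linear": [0,0,0],"twist": 0,"grip": 255}]}}

```text
clock: 6.0
ee_pos: [515.0, 172.7, 429.0]
eef_rot: [-2.822, -1.379, 0.001]
ft_force: [-0.4, -0.4, -3.3]
finger_gap: 16.1
grip_force: 30.0
```

```bash
python3 - <<'E'
from h import *
go(514.9,173.3,365,52.5)
w=grab('wrist');cv2.imwrite('pics/w2.png',w['frame'])
a=grab('scene');cv2.imwrite('pics/a2.png',cv2.resize(a['frame'][120:350,200:420],None,fx=2.5,fy=2.5))
E
```

```text
pos [515.  172.7 429. ] yaw 52.09 tilt [-9.e-04 -3.e-04 -1.e+00] shift mm [ 0.5 -0.4 64. ] twist -0.41 clock 6.0 F [-0.4 -0.4 -3.3] gap 16.127399018628992
```

View pics/w2.png

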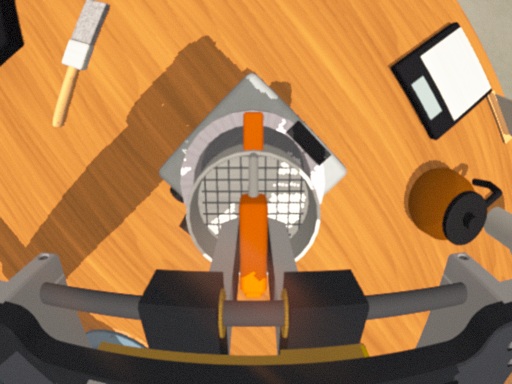

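The wrist view shows the sieve centred over the drum, with the front lug at (253,130) over the open rim and the hook at (308,142) on its clockwise side, as wanted.

Emit:
{"name": "drive_tool", "arguments": {"targets": [{"linear": [0,0,0.015],"twist": 0,"grip": 255},{"linear": [0,0,0.03],"twist": 0,"grip": 255},{"linear": [0,0,0.045],"twist": 0,"grip": 255},{"linear": [0,0,0.057],"twist": 0,"grip": 255},{"linear": [0,0,0.066],"twist": 0,"grip": 255},{"linear": [0,0,0.071],"twist": 0,"grip": 255},{"linear": [0,0,0.072],"twist": 0,"grip": 255},{"linear": [0,0,0.072],"twist": 0,"grip": 255},{"linear": [0,0,0.072],"twist": 0,"grip": 255}]}}

```text
clock: 7.0
ee_pos: [515.0, 173.8, 358.4]
eef_rot: [2.821, 1.382, 0.002]
ft_force: [-0.1, 0.1, -3.0]
finger_gap: 15.7
grip_force: 30.0
```

```bash
python3 - <<'E'
from h import *
go(514.9,173.3,354.6,52.5)
w=grab('wrist');cv2.imwrite('pics/w3.png',w['frame'][60:320,120:400])
a=grab('scene');cv2.imwrite('pics/a3.png',cv2.resize(a['frame'][180:340,220:400],None,fx=3.5,fy=3.5))
E
```

```text
pos [515.  173.8 358.4] yaw 52.21 tilt [ 1.4e-03  1.0e-04 -1.0e+00] shift mm [-0.4  0.2  3.8] twist -0.29 clock 7.0 F [-0.1  0.1 -3. ] gap 15.663279334365205
```

View pics/a3.png

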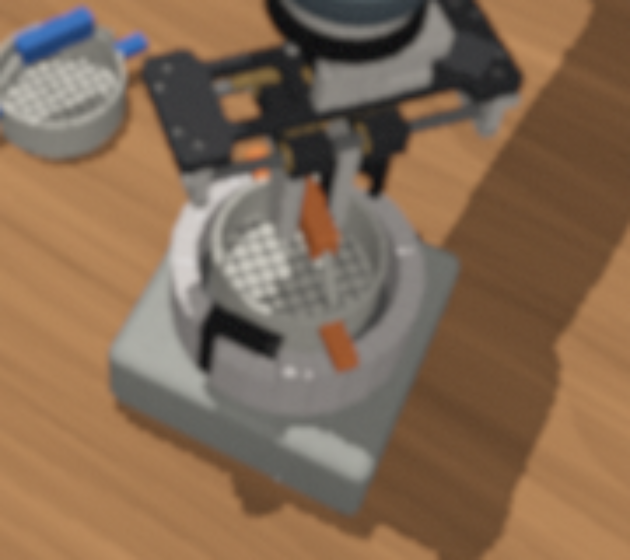

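The enlarged scene crop shows the cup inside the drum. The near lug is at (338,345), just over the rim, with the black hook at (240,335) on its clockwise side. Next I'll lower gently to contact.

Emit:
{"name": "drive_tool", "arguments": {"targets": [{"linear": [0,0,0.001],"twist": 0,"grip": 255},{"linear": [0,0,0.002],"twist": 0,"grip": 255},{"linear": [0,0,0.003],"twist": 0,"grip": 255},{"linear": [0,0,0.003],"twist": 0,"grip": 255},{"linear": [0,0,0.003],"twist": 0,"grip": 255}]}}

```text
clock: 7.6
ee_pos: [514.7, 173.7, 354.7]
eef_rot: [2.821, 1.382, -0.0]
ft_force: [-0.5, -0.6, -3.1]
finger_gap: 15.7
grip_force: 30.0
```

Emit:
{"name": "drive_tool", "arguments": {"targets": [{"linear": [0,0,0.0005],"twist": 0,"grip": 255},{"linear": [0,0,0.001],"twist": 0,"grip": 255},{"linear": [0,0,0.001],"twist": 0,"grip": 255},{"linear": [0,0,0.001],"twist": 0,"grip": 255}]}}

```text
clock: 8.0
ee_pos: [514.8, 173.7, 354.5]
eef_rot: [2.821, 1.382, 0.0]
ft_force: [-3.6, -0.8, 5.2]
finger_gap: 15.7
grip_force: 30.0
```

The lugs are on the rim: the vertical force changed by about 8 N at a TCP height of 354.5. Now the clockwise twist.

Emit:
{"name": "drive_tool", "arguments": {"targets": [{"linear": [0,0,-0.001],"twist": 2,"grip": 255},{"linear": [0,0,-0.001],"twist": 6,"grip": 255},{"linear": [0,0,-0.001],"twist": 11,"grip": 255},{"linear": [0,0,-0.001],"twist": 16,"grip": 255},{"linear": [0,0,-0.001],"twist": 21,"grip": 255},{"linear": [0,0,-0.001],"twist": 26,"grip": 255},{"linear": [0,0,-0.001],"twist": 31,"grip": 255},{"linear": [0,0,-0.001],"twist": 35,"grip": 255},{"linear": [0,0,-0.001],"twist": 35,"grip": 255},{"linear": [0,0,-0.001],"twist": 35,"grip": 255}]}}

```text
clock: 9.0
ee_pos: [514.8, 173.7, 354.5]
eef_rot: [-3.106, -0.472, -0.001]
ft_force: [-0.7, 0.4, -1.5]
finger_gap: 15.9
grip_force: 30.0
```

```bash
python3 - <<'E'
from h import *
go(514.9,173.3,342.6,7.5)
w=grab('wrist');cv2.imwrite('pics/w4.png',cv2.resize(w['frame'][60:320,120:400],None,fx=2,fy=2))
E
```

```text
pos [514.8 173.7 354.5] yaw 17.28 tilt [ 3.e-04  2.e-04 -1.e+00] shift mm [ 0.   0.4 11.9] twist 9.78 clock 9.0 F [-0.7  0.4 -1.5] gap 15.90270627375782
```

View pics/w4.png

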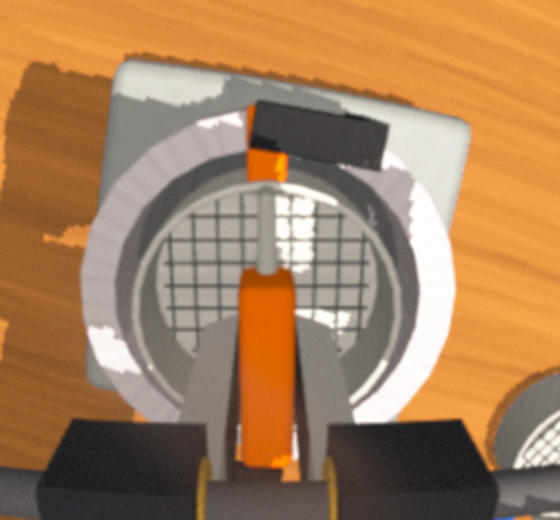

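The enlarged wrist crop shows the lug at (266,150) sliding under the hook, whose roof spans columns 252–388. It has about 10 degrees still to go.

Emit:
{"name": "drive_tool", "arguments": {"targets": [{"linear": [0,0,0],"twist": 3,"grip": 255},{"linear": [0,0,0],"twist": 7,"grip": 255},{"linear": [0,0,0],"twist": 10,"grip": 255},{"linear": [0,0,0],"twist": 10,"grip": 255},{"linear": [0,0,0],"twist": 10,"grip": 255}]}}

```text
clock: 9.55
ee_pos: [514.5, 173.7, 354.1]
eef_rot: [-3.135, -0.2, 0.001]
ft_force: [-0.2, -0.7, -3.0]
finger_gap: 15.7
grip_force: 30.0
```

Emit:
{"name": "drive_tool", "arguments": {"targets": [{"linear": [0,0,0.002],"twist": 0,"grip": 255},{"linear": [0,0,0.004],"twist": 0,"grip": 255},{"linear": [0,0,0.006],"twist": 0,"grip": 255},{"linear": [0,0,0.006],"twist": 0,"grip": 255}]}}

```text
clock: 9.95
ee_pos: [514.6, 173.7, 348.1]
eef_rot: [3.135, 0.198, -0.001]
ft_force: [-1.1, 0.3, -3.5]
finger_gap: 15.5
grip_force: 30.0
```

The lugs are 6 mm into the notches with no resistance. Next I'll lower to the floor.

Emit:
{"name": "drive_tool", "arguments": {"targets": [{"linear": [0,0,0.002],"twist": 0,"grip": 255},{"linear": [0,0,0.004],"twist": 0,"grip": 255},{"linear": [0,0,0.0055],"twist": 0,"grip": 255},{"linear": [0,0,0.0055],"twist": 0,"grip": 255},{"linear": [0,0,0.0055],"twist": 0,"grip": 255}]}}

```text
clock: 10.45
ee_pos: [514.7, 173.7, 343.2]
eef_rot: [-3.135, -0.197, 0.0]
ft_force: [0.2, -0.4, -3.5]
finger_gap: 15.7
grip_force: 30.0
```

Emit:
{"name": "drive_tool", "arguments": {"targets": [{"linear": [0,0,0.0005],"twist": 0,"grip": 255},{"linear": [0,0,0.001],"twist": 0,"grip": 255},{"linear": [0,0,0.001],"twist": 0,"grip": 255}]}}

```text
clock: 10.75
ee_pos: [514.9, 173.7, 342.5]
eef_rot: [-3.135, -0.197, -0.001]
ft_force: [0.1, 0.3, -0.9]
finger_gap: 15.8
grip_force: 30.0
```

Contact with the notch floor. Releasing.

Emit:
{"name": "drive_tool", "arguments": {"targets": [{"linear": [0,0,0],"twist": 0,"grip": 100},{"linear": [0,0,0],"twist": 0,"grip": 100},{"linear": [0,0,0],"twist": 0,"grip": 100},{"linear": [0,0,0],"twist": 0,"grip": 100},{"linear": [0,0,0],"twist": 0,"grip": 100},{"linear": [0,0,0],"twist": 0,"grip": 100},{"linear": [0,0,0],"twist": 0,"grip": 100},{"linear": [0,0,-0.03],"twist": 0,"grip": 100},{"linear": [0,0,-0.07],"twist": 0,"grip": 100},{"linear": [0,0,-0.11],"twist": 0,"grip": 100},{"linear": [0,0,-0.14],"twist": 0,"grip": 100},{"linear": [0,0,-0.14],"twist": 0,"grip": 100}]}}

```text
clock: 11.95
ee_pos: [515.2, 173.8, 487.8]
eef_rot: [-3.135, -0.197, -0.016]
ft_force: [-0.8, -1.5, 0.0]
finger_gap: 56.9
grip_force: 0.0
```

```bash
python3 - <<'E'
from h import *
go(514.9,173.3,342.6,7.5)
w=grab('wrist');a=grab('scene')
i=np.hstack([cv2.resize(w['frame'][60:260,150:350],(400,400)),cv2.resize(a['frame'][200:340,235:375],(400,400))]);cv2.imwrite('pics/end.png',i)
E
```

```text
pos [515.2 173.8 487.8] yaw 7.21 tilt [ 0.0099  0.0012 -1.    ] shift mm [ -1.8   0.5 145.2] twist -0.29 clock 11.95 F [-0.8 -1.5  0. ] gap 56.9247708157443
```

View pics/end.png

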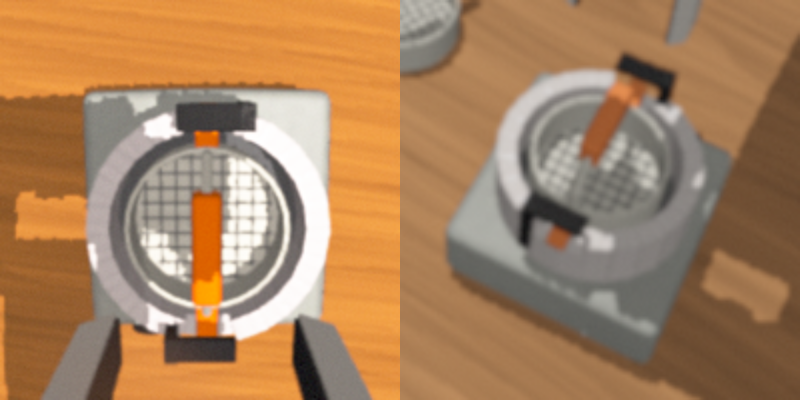

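Both lugs are under the hooks: in the wrist view at (207,138) and (207,325), and in the scene view the near lug at (558,237) sits down in its notch. The gripper is clear, so I'm handing in.

```bash
python3 -c "
from plant import arm
print(arm.close_job())"
```

```text
the job is handed in; nothing more can be done
None
```

The orange sieve is locked in the sifter drum with both lugs down in the notches under the hooks. I let go of it, left the blue sieve alone, and handed the job in at about 12 s on the robot's clock; the hand-in reported no verdict.

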